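# Push the row of filler pots home on the rail and close the keeper

### The arm

A 6-joint arm with a two-finger parallel gripper is mounted at the origin on the work surface. World frame = base frame: x ahead of the robot, y to its left, z up, the work surface at z = 0. Lengths are in m, angles in rad, forces in N, time in s.
With the tool pointing down it reaches from about 0.275 to 0.825 m from the base axis. Payload 5.2 kg.
Tool frame: the origin (TCP) lies where the fingers leave the gripper's body, on its centre line; the fingertips stand 84 mm ahead of it and the grasp point (between the pads) lies ctrl.hold_point_z ahead of it (ctrl.hold_point_z is the distance from the TCP to the grasp point, in m); z points along the fingers, y is the direction in which the jaws open and shut (so a half turn about z gives the same grasp; the last joint's range is limited). The gripper opens to 93 mm and grips with 3 to 60 N. Pads are 15 mm wide; open, the fingers measure 128 mm over their backs; the gripper's body (75 mm by 188 mm) begins 65 mm behind the grasp point.
Start: joints at [0.916, 0.259, 1.535, -0, 1.348, -0.203], TCP at [0.24, 0.495, 0.303] pointing down, gripper open.
Joint ranges: [-3.14, 3.14], [-0.91, 2.08], [0.19, 2.58], [-1.22, 4.36], [0.22, 2.71], [-3.12, 3.12]. Speed limits (rad/s): [2.57, 2.57, 3.14, 3.14, 3.14, 3.14].

### API

Orientations are given as a unit quaternion [x, y, z, w].
In Python, from rig import observe, read_camera, camera_params, job_done, ctrl gives the robot as it stands.
- The arm moves only by the tool apply_moves, never from a script. Its argument "deltas" is a list of rows, each a list of 3 entries, a list of its own where there are three numbers: the finger opening in mm, from 0 to 93, then the shift along the world's x, y, z in mm, then the turn about the world's z in rad. A call has exactly 8 rows; each row shifts and turns the commanded pose from where the row before left it; what a row does not reach is not made up. A row lasts 1/8 s, in which the tool goes at most 62.5 mm and 10.7 degrees, less where a joint would pass 70% of its speed; a pose out of reach is approached as far as the arm can. A call with a gripper value outside its range is refused whole. The fingers move at their own pace and stop on an object; "squeeze" is the grip in N (left out, the last holds). Time passes only in rows, so rows that do not move let the fingers close, or fill a call up. It gives the time, the measured TCP pose, the force and the opening at its end, in the units of the state.
- observe(): the state, without advancing time (a new reading comes with each control period).
- read_camera(name): name is "scene" or "top"; returns (picture, depth): 420x560x3 uint8, red, green, blue; 420x560 float32, m along the optical axis (not along the pixel's ray), 0 where there is no reading.
- camera_params(name): a dict with "K" (3x3 intrinsics, pixels), "position" and "orientation" of the camera in the world. Camera axes: x right, y up, looking along -z (the intrinsics and any distortion apply to the point x, -y, -z); pixel columns grow to the right and rows downward; lengths in m; the calibration is good to about 2 mm. A picture is of the moment at which its call begins. camera_params takes no time and is no camera call.
- job_done(): hands the job in, once; it reports no verdict.
The state is a dict: "time": time; "joint_positions": joint angles; "qvel": joint speeds; "effort": joint torques, N m; "eef_pos": TCP position; "tcp_rot": TCP orientation; "ft_force": force on the tool from outside, world axes, zero at the start; "moment": the same for the moment, N m; "grip_width": opening from 0.0 (shut) to 1.0 (fully open).
Only numpy, scipy, OpenCV 4.12 (cv2) and the standard library are available. Lean on these libraries where they do the work, as an engineer would, in place of code of your own. Each camera call takes 0.05 s, during which the arm holds its last target. There are 200 camera calls.

### The job

Push the row of four square lidded pots along the wooden channel rail as one train, by pushing with the fingertips on the rearmost pot only, until the front pot is fully home against the end stop and no gaps are left. Then swing the small keeper bar across the rail behind the row until it lies square across against its pin. Pick nothing up, keep every pot standing flat in the channel, and leave the flask, bowl, tape roll and spatula where they are.

Things in the scene. Friction and masses are not known exactly. Their poses are not given: they have to be found in the camera images.
- rail: Straight brown wooden channel rail, 340 x 68 mm, fixed to the bench. Origin: centre of its underside; +x along the channel to the end stop, z up. Channel floor 12 mm above the bench, 42.5 mm wide; side lips 12.5 mm wide rise to 24 mm. Open at the -x end (x = -170 mm). With the row home, pot centres are at x = +135, +95, +55, +15 mm and the row's rear face at x = -5 mm.
- stop_face (a point): Middle of the end stop's inner face, at x = +155 mm in the rail's frame, 32 mm above the bench. The stop is a dark wooden block across the rail, 15 mm thick, its top 52 mm above the bench.
- pin_top (a point): Top of the steel rest pin for the closed keeper bar: 8 mm across, 48 mm above the bench, on the rail's +y lip at x = -6, y = +29.5 mm in the rail's frame.
- pot_1: Square white ceramic pot with a light wooden lid and round knob, standing in the channel; the front one, nearest the end stop. 40 x 40 mm, 40 mm high to the top of the lid, the knob (14 mm across) rises to 51 mm; about 110 g. Origin: centre of its underside (12 mm above the bench); x towards the end stop. All four look alike and touch in a row that starts 70 to 110 mm short of the stop.
- pot_2: Square white ceramic pot with a light wooden lid and round knob, standing in the channel; the second from the end stop. 40 x 40 mm, 40 mm high to the top of the lid, the knob (14 mm across) rises to 51 mm; about 110 g. Origin: centre of its underside (12 mm above the bench); x towards the end stop. All four look alike and touch in a row that starts 70 to 110 mm short of the stop.
- pot_3: Square white ceramic pot with a light wooden lid and round knob, standing in the channel; the third from the end stop. 40 x 40 mm, 40 mm high to the top of the lid, the knob (14 mm across) rises to 51 mm; about 110 g. Origin: centre of its underside (12 mm above the bench); x towards the end stop. All four look alike and touch in a row that starts 70 to 110 mm short of the stop.
- pot_4: Square white ceramic pot with a light wooden lid and round knob, standing in the channel; the rearmost one, nearest the rail's open end: the one to push. 40 x 40 mm, 40 mm high to the top of the lid, the knob (14 mm across) rises to 51 mm; about 110 g. Origin: centre of its underside (12 mm above the bench); x towards the end stop. All four look alike and touch in a row that starts 70 to 110 mm short of the stop.
- keeper (a joint): Angle of the aluminium keeper bar about its upright pivot on the rail's -y lip. 0: parallel to the rail, pointing to the open (-x) end; 1.57: square across the channel against the pin (closed; stops at 1.59). Positive turns clockwise seen from above, free end towards the channel; negative is outwards, away from the rail. Starts at -0.6 to -0.1. Light friction (1 N at the tip); stays where left.
- keeper_pivot (a point): Point on the keeper bar's pivot axis, 36 mm above the bench, at x = -15, y = -28.5 mm in the rail's frame.
- keeper_tip (a point): Middle of the end face of the keeper bar's free end, 66 mm from the pivot axis, 36 mm above the bench. The bar is 10 mm wide and spans 26 to 46 mm above the bench. Closed, its front face is 5 mm behind the row when the row is home.
- flask: Dark closed flask, 80 mm across, 212 mm tall, standing on the bench; leave alone. Origin: centre of its underside.
- bowl: Blue ceramic bowl, 124 mm across, 55 mm high; leave alone. Origin: centre of its underside.
- tape: Roll of yellow masking tape lying flat, 72 mm across, 20 mm high; leave alone. Origin: centre of its underside.
- spatula: White flat plastic spatula lying on the bench, 163 x 26 mm, 5 mm thick; leave alone. Origin: underside, middle of its blade.

How it is judged:
On the way, in this order (a step that is already met when the one before it is completed fails the run):
1. the row of pots is fully home against the end stop (x of pot_1 in the frame of rail above 0.132 m and x of pot_2 in the frame of rail above 0.092 m and x of pot_3 in the frame of rail above 0.052 m and x of pot_4 in the frame of rail above 0.012 m), for 0.2 s.
2. the keeper bar is swung across behind the row (value of joint keeper above 1.42 rad), for 0.2 s.
At the end, for the whole second after the job is handed in: All four pots stand flat in the channel, at rest, each within 3 mm of its home place (front pot on the end stop, no gaps), and the keeper bar lies across the rail (1.42 rad or more, within about 9 degrees of square) (all of step 1 and z of each of pot_1, pot_2, pot_3, pot_4 in the frame of rail below 0.015 m and angle between each of pot_1, pot_2, pot_3, pot_4's own z axis and vertical below 0.08 rad and linear speed of each of pot_1, pot_2, pot_3, pot_4 below 0.01 m/s and value of joint keeper above 1.42 rad); the robot touches nothing.
It fails at once if a pot is lifted more than 6 mm off the channel floor or tipped (z of any of pot_1, pot_2, pot_3, pot_4 in the frame of rail above 0.018 m or angle between any of pot_1, pot_2, pot_3, pot_4's own z axis and vertical above 0.25 rad).
It fails at once if the robot pushes on a pot other than the rearmost (over 1.5 N) (contact force between any of the fingers, the arm and pot_1 above 1.5 N or contact force between any of the fingers, the arm and pot_2 above 1.5 N or contact force between any of the fingers, the arm and pot_3 above 1.5 N).
It fails at once if the row comes apart (a gap over 10 mm between neighbours) (distance between pot_1 and pot_2 above 0.05 m or distance between pot_2 and pot_3 above 0.05 m or distance between pot_3 and pot_4 above 0.05 m).
It fails at once if the flask, bowl, tape roll or spatula is moved more than 15 mm (distance of any of flask, bowl, tape, spatula from where it was at the start of the episode above 0.015 m).
It also fails if it takes over 45 s, if anything falls off the work surface, if the arm or the gripper's body presses on something with over 40 N, if the wrist force passes 120 N, or if a joint passes its speed limit or range.

## Working session

There is one attempt and no reset: what is moved stays moved. The work goes in short steps, Python scripts to look and compute and a tool call to move; the robot and the scene stay as the last step left them, time stands still between calls to the robot, and variables do not carry over. Pictures are saved under pics/ and viewed, about 8 in all and at most 12, crops included, and the job is handed in when it is done.

Besides the shell and the picture viewer there is one more tool, called after ">>>" as name(argument=value, ...) on one line, values as JSON. apply_moves: Moves the arm, as the interface text tells. Its arguments: {"type":"object","properties":{"deltas":{"type":"array"},"squeeze":{"type":"number"}},"required":["deltas"]}

```bash
mkdir -p pics; cat > h.py <<'E'
import numpy as np, cv2
from scipy.spatial.transform import Rotation as R
from rig import *
def snap(n,f):
    im,d=read_camera(n); cv2.imwrite(f'pics/{f}.png',im[:,:,::-1]); np.save(f'pics/{f}.npy',d); return im,d
def ray(n,u,v):
    c=camera_params(n);K=np.array(c['K']);p=np.linalg.inv(K)@[u,v,1]
    return np.array(c['position']),R.from_quat(c['orientation']).apply([p[0],-p[1],-p[2]])
def atz(n,u,v,z):
    o,d=ray(n,u,v); return o+d*(z-o[2])/d[2]
def atd(n,u,v,dep):
    o,d=ray(n,u,v); return o+d*dep
def proj(n,P):
    c=camera_params(n);q=R.from_quat(c['orientation']).inv().apply(np.atleast_2d(P)-c['position'])
    q=q*[1,-1,-1]; q=q@np.array(c['K']).T; return q[:,:2]/q[:,2:]
E
python3 - <<'E'
from h import *
snap('top','t0');snap('scene','s0')
print(camera_params('top'),camera_params('scene'),observe(),ctrl.hold_point_z)
E
```

```text
{'K': array([[460.74888676,   0.        , 279.80851859],
       [  0.        , 460.74888676, 208.47612092],
       [  0.        ,   0.        ,   1.        ]]), 'position': array([0.49080642, 0.00780632, 1.09312792]), 'orientation': array([ 0.03836023, -0.04830273, -0.69659327,  0.71480987])} {'K': array([[473.24395016,   0.        , 281.39548439],
       [  0.        , 473.24395016, 205.38898799],
       [  0.        ,   0.        ,   1.        ]]), 'position': array([ 1.34630772, -0.62199036,  0.79792553]), 'orientation': array([0.40567338, 0.17740142, 0.3802207 , 0.81202836])} {'time': 0.1, 'joint_positions': array([ 9.16185269e-01,  2.59268596e-01,  1.53595151e+00,  2.41889648e-05,
        1.34801060e+00, -2.02821416e-01]), 'qvel': array([-0.00068271, -0.00128623, -0.00194431,  0.00104283,  0.00099237,
        0.00018181]), 'effort': array([ 1.67013775e-03, -4.38205612e+01, -2.84642476e+01,  7.22948089e-02,
        3.62818572e-02, -3.21996936e-07]), 'eef_pos': array([0.23988282, 0.49454167, 0.30201044]), 'tcp_rot': array([ 2.23981078e-01,  9.74593149e-01, -7.40002925e-04, -3.51198657e-04]), 'ft_force': array([ 0.1148213 ,  0.78606314, -1.11925531]), 'moment': array([ 0.00440147, -0.00220421,  0.03235933]), 'grip_width': 1.0021781654582524} 0.0653
```

View pics/t0.png

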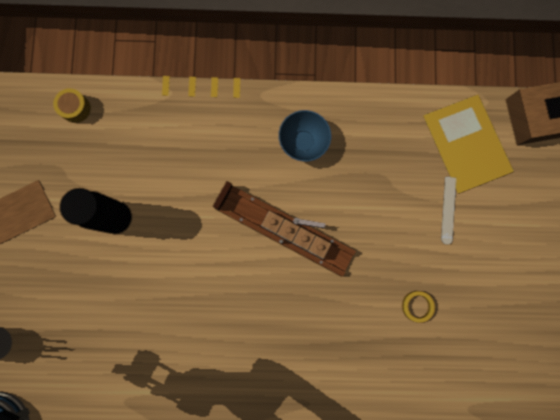

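View pics/s0.png

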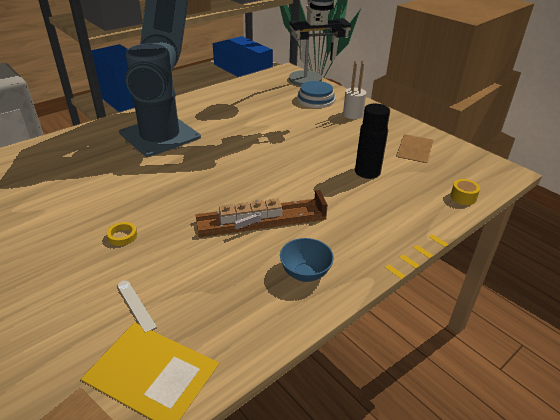

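The top view shows the rail from the stop at about (226,196) to the open end at about (345,262), with the pots around (272–320, 222–245) and the keeper around (297,221)–(335,227). I'll enlarge this area.

```bash
python3 - <<'E'
import cv2
a=cv2.imread('pics/t0.png')[170:285,205:365]
cv2.imwrite('pics/t0c.png',cv2.convertScaleAbs(cv2.resize(a,None,fx=5,fy=5,interpolation=cv2.INTER_CUBIC),alpha=1.8))
E
```

```text
(no output)
```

View pics/t0c.png

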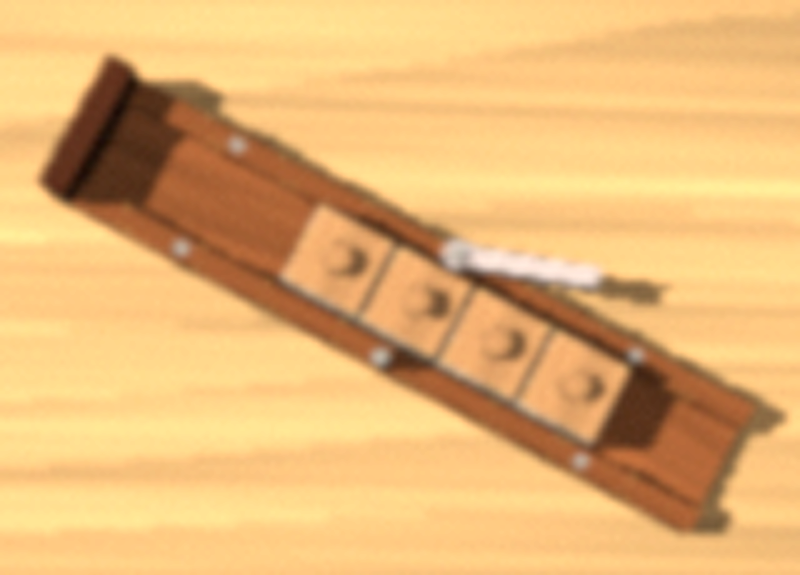

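```bash
cat > fit.py <<'E'
from h import *
from scipy.optimize import least_squares
f=lambda u,v:((u+.5)/5-.5+205,(v+.5)/5-.5+170)
rail=[((380,356),(-.006,.0295,.048)),((690,530),(-.17,.034,.024)),((755,407),(-.17,-.034,.024)),((110,57),(.17,-.034,.052)),((40,182),(.17,.034,.052)),((458,254),(-.015,-.0285,.048))]
row=[((320,205),(0,-.02,.052)),((280,275),(0,.02,.052)),((632,365),(-.16,-.02,.052)),((595,443),(-.16,.02,.052))]
def loc(p):
    return np.array([q for _,q in rail]+[(q[0]+p[3],q[1],q[2]) for _,q in row])
def W(p,L): 
    c,s=np.cos(p[2]),np.sin(p[2]); L=np.atleast_2d(L); return np.c_[p[0]+c*L[:,0]-s*L[:,1],p[1]+s*L[:,0]+c*L[:,1],L[:,2]]
obs=np.array([f(*o) for o,_ in rail+row])
r=least_squares(lambda p:(proj('top',W(p,loc(p)))-obs).ravel(),[.47,.0,1.1,.07])
p=r.x
if __name__=='__main__':
    print('rail',p,'gap',.155-p[3]); print(r.fun.reshape(-1,2).round(2))
    tip=atz('top',*f(600,277),.046); piv=W(p,[[-.015,-.0285,.046]])[0]
    d=tip-piv; c,s=np.cos(p[2]),np.sin(p[2]); l=np.array([c*d[0]+s*d[1],-s*d[0]+c*d[1]])
    print('tip',tip,'local',l,np.hypot(*l),'ang',np.arctan2(l[1],-l[0]))
    # scene check
    print(proj('scene',W(p,[[-.17,.034,.024],[-.17,-.034,.024],[.17,-.034,.052],[-.006,.0295,.048]])))
    for n,(u,v) in dict(flask=(95,210),bowl=(304,136),tape=(419,306),spat=(448,210)).items(): print(n,atz('top',u,v,.03))
    print('d',c,s)
E
python3 fit.py
python3 -c "
import cv2
a=cv2.imread('pics/s0.png')[150:265,180:340]
cv2.imwrite('pics/s0c.png',cv2.convertScaleAbs(cv2.resize(a,None,fx=5,fy=5,interpolation=cv2.INTER_CUBIC),alpha=1.5))"
```

```text
rail [ 0.57491959 -0.01765611  1.10848315  0.05167945] gap 0.10332054509216837
[[ 0.41  0.12]
 [ 0.28  1.04]
 [ 0.55 -0.56]
 [-0.5  -0.77]
 [-0.91  0.23]
 [ 0.2  -0.13]
 [ 0.22 -0.91]
 [-0.1   0.56]
 [ 0.29  0.11]
 [-0.4   0.23]]
tip [ 0.58479393 -0.10853715  0.046     ] local [-0.06193649 -0.02087249] 0.06535892803338403 ang -0.3250454361681579
[[194.08965281 213.13466837]
 [196.7652795  229.5856813 ]
 [326.59686102 203.1372128 ]
 [255.79900319 198.78973215]]
flask [0.60706162 0.42110433 0.03      ]
bowl [ 0.79680128 -0.05862161  0.03      ]
tape [ 0.40689178 -0.32790363  0.03      ]
spat [ 0.62897488 -0.39868941  0.03      ]
d 0.4460196419660582 0.8950231723148118
```

View pics/s0c.png

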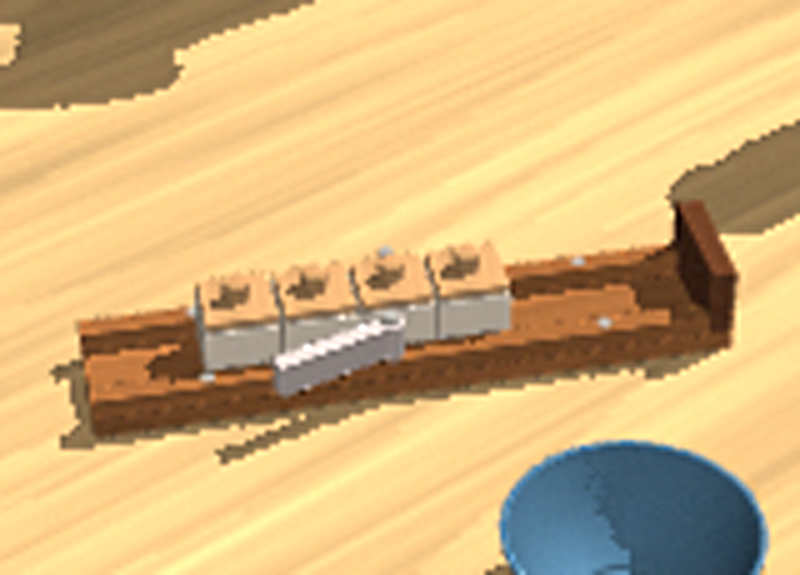

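The rail fit residuals are under 1 px. The scene view agrees to about 1.5 px: rail corners at crop (78,322) and (93,405), stop at (736,272). The keeper is at about -0.33 rad and the row is about 103 mm short of the stop. I'll move above the channel behind pot_4 with the fingers shut and the jaw axis across the rail.

>>> apply_moves(deltas=[[0, [17, -40, 0], -0.1], [0, [17, -40, 0], -0.1], [0, [17, -40, 0], -0.1], [0, [17, -40, 0], -0.1], [0, [17, -40, 0], -0.1], [0, [17, -40, 0], -0.1], [0, [17, -40, 0], -0.1], [0, [17, -40, 0], -0.1]], squeeze=20)

```text
time: 1.1
eef_pos: [0.3763, 0.1735, 0.3026]
tcp_rot: [0.587, 0.809, -0.0, -0.0]
ft_force: [0.0, 0.2, 0.0]
grip_width: 0.188
```

>>> apply_moves(deltas=[[0, [18, -40, -10], -0.1], [0, [18, -40, -10], -0.1], [0, [18, -40, -10], -0.1], [0, [18, -40, -10], -0.1], [0, [17, -40, -10], -0.1], [0, [17, -40, -10], -0.1], [0, [17, -40, -10], -0.1], [0, [16, -33, -10], -0.08]])

```text
time: 2.1
eef_pos: [0.5153, -0.1398, 0.222]
tcp_rot: [0.851, 0.525, -0.0, -0.0]
ft_force: [0.7, -0.1, -0.8]
grip_width: 0.005
```

>>> apply_moves(deltas=[[0, [0, 0, -25], 0], [0, [0, 0, -25], 0], [0, [0, 0, -20], 0], [0, [0, 0, -15], 0], [0, [0, 0, -12], 0], [0, [0, 0, -8], 0], [0, [0, 0, -3], 0.003], [0, [0, 0, 0], 0]])

```text
time: 3.1
eef_pos: [0.5152, -0.1382, 0.1149]
tcp_rot: [0.849, 0.528, 0.0, 0.0]
ft_force: [0.6, -0.8, -0.1]
grip_width: 0.007
```

```bash
python3 - <<'E'
from h import *
o=observe(); print(o['eef_pos'],o['ft_force'])
im,_=snap('scene','s1')
a=im[130:245,180:340,::-1]
cv2.imwrite('pics/s1c.png',cv2.convertScaleAbs(cv2.resize(a,None,fx=5,fy=5,interpolation=cv2.INTER_CUBIC),alpha=1.5))
E
```

```text
[ 0.51524697 -0.1382207   0.11492119] [ 0.58217909 -0.79136396 -0.06626184]
```

View pics/s1c.png

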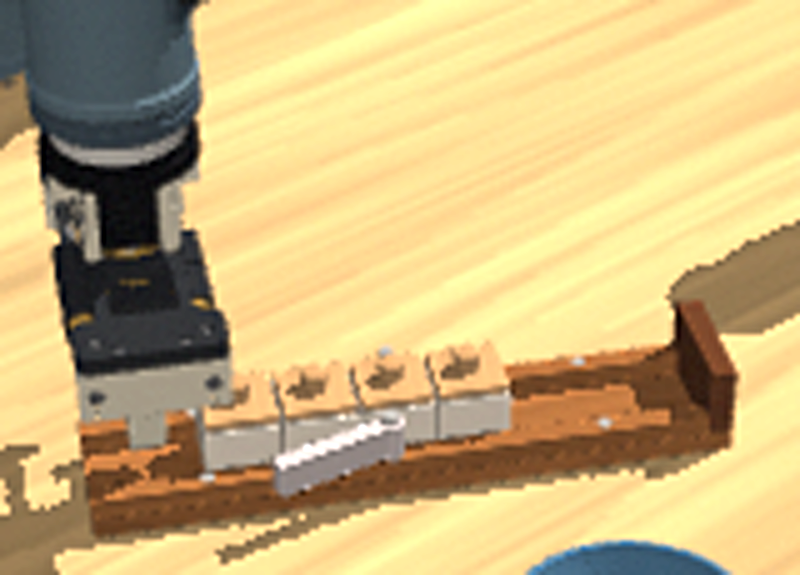

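The fingertips are in the channel at crop (148,440), behind pot_4's rear face at about (203,440), and clear of both lips. I'll make contact slowly and then push.

>>> apply_moves(deltas=[[0, [2.2, 4.5, 0], 0], [0, [1.8, 3.6, 0], 0], [0, [0.9, 1.8, 0], 0], [0, [0.9, 1.8, 0], 0], [0, [0.9, 1.8, 0], 0], [0, [0.9, 1.8, 0], 0], [0, [0.9, 1.8, 0], 0], [0, [0.9, 1.8, 0], 0]])

```text
time: 4.15
eef_pos: [0.5244, -0.1196, 0.1147]
tcp_rot: [0.849, 0.528, -0.0, 0.0]
ft_force: [-1.1, -2.4, 0.4]
grip_width: 0.003
```

>>> apply_moves(deltas=[[0, [0.9, 1.8, 0], 0], [0, [0.9, 1.8, 0], 0], [0, [1.3, 2.7, 0], 0], [0, [1.8, 3.6, 0], 0], [0, [1.8, 3.6, 0], 0], [0, [1.8, 3.6, 0], 0], [0, [1.8, 3.6, 0], 0], [0, [1.8, 3.6, 0], 0]])

```text
time: 5.15
eef_pos: [0.5367, -0.0947, 0.1147]
tcp_rot: [0.849, 0.528, -0.0, -0.0]
ft_force: [-1.6, -2.3, 0.3]
grip_width: 0.003
```

>>> apply_moves(deltas=[[0, [1.8, 3.6, 0], 0], [0, [1.8, 3.6, 0], 0], [0, [1.8, 3.6, 0], 0], [0, [1.8, 3.6, 0], 0], [0, [1.8, 3.6, 0], 0], [0, [1.8, 3.6, 0], 0], [0, [1.8, 3.6, 0], 0], [0, [1.8, 3.6, 0], 0]])

```text
time: 6.15
eef_pos: [0.5511, -0.0659, 0.1147]
tcp_rot: [0.849, 0.528, 0.0, -0.0]
ft_force: [-0.9, -2.9, -0.3]
grip_width: 0.005
```

>>> apply_moves(deltas=[[0, [1.8, 3.6, 0], 0], [0, [1.8, 3.6, 0], 0], [0, [1.8, 3.6, 0], 0], [0, [1.8, 3.6, 0], 0], [0, [1.8, 3.6, 0], 0], [0, [1.8, 3.6, 0], 0], [0, [1.8, 3.6, 0], 0], [0, [1.3, 2.7, 0], 0]])

```text
time: 7.15
eef_pos: [0.565, -0.038, 0.1148]
tcp_rot: [0.849, 0.528, 0.0, 0.0]
ft_force: [-0.4, -1.9, -0.2]
grip_width: 0.003
```

>>> apply_moves(deltas=[[0, [0.4, 0.9, 0], 0], [0, [0.4, 0.9, 0], 0], [0, [0.4, 0.9, 0], 0], [0, [0.4, 0.9, 0], 0], [0, [0.4, 0.9, 0], 0], [0, [0.4, 0.9, 0], 0], [0, [0.4, 0.9, 0], 0], [0, [0, 0, 0], 0]])

```text
time: 8.15
eef_pos: [0.5678, -0.0318, 0.1147]
tcp_rot: [0.849, 0.528, 0.0, -0.0]
ft_force: [-0.4, -2.5, -0.3]
grip_width: 0.007
```

>>> apply_moves(deltas=[[0, [0.2, 0.5, 0], 0], [0, [0.2, 0.5, 0], 0], [0, [0.2, 0.5, 0], 0], [0, [0.2, 0.5, 0], 0], [0, [0.2, 0.5, 0], 0], [0, [0.2, 0.5, 0], 0], [0, [0, 0, 0], 0], [0, [0, 0, 0], 0]])

```text
time: 9.15
eef_pos: [0.5689, -0.0289, 0.1147]
tcp_rot: [0.849, 0.528, 0.0, -0.0]
ft_force: [-0.9, -1.2, 0.1]
grip_width: 0.009
```

>>> apply_moves(deltas=[[0, [0.2, 0.5, 0], 0], [0, [0.2, 0.5, 0], 0], [0, [0.2, 0.5, 0], 0], [0, [0.2, 0.5, 0], 0], [0, [0, 0, 0], 0], [0, [0, 0, 0], 0], [0, [0, 0, 0], 0], [0, [0, 0, 0], 0]])

```text
time: 10.15
eef_pos: [0.5694, -0.0279, 0.1148]
tcp_rot: [0.849, 0.528, -0.001, 0.0]
ft_force: [-4.0, -6.5, 0.8]
grip_width: 0.009
```

>>> apply_moves(deltas=[[0, [0.2, 0.5, 0], 0], [0, [0.2, 0.5, 0], 0], [0, [0, 0, 0], 0], [0, [0, 0, 0], 0], [0, [0, 0, 0], 0], [0, [0, 0, 0], 0], [0, [0, 0, 0], 0], [0, [0, 0, 0], 0]])

```text
time: 11.15
eef_pos: [0.5694, -0.0277, 0.1148]
tcp_rot: [0.849, 0.528, -0.001, 0.001]
ft_force: [-4.8, -10.6, 1.5]
grip_width: 0.007
```

```bash
python3 - <<'E'
from h import *
im,_=snap('scene','s2')
a=im[130:245,180:340,::-1]
cv2.imwrite('pics/s2c.png',cv2.convertScaleAbs(cv2.resize(a,None,fx=5,fy=5,interpolation=cv2.INTER_CUBIC),alpha=1.5))
E
```

```text
(no output)
```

View pics/s2c.png

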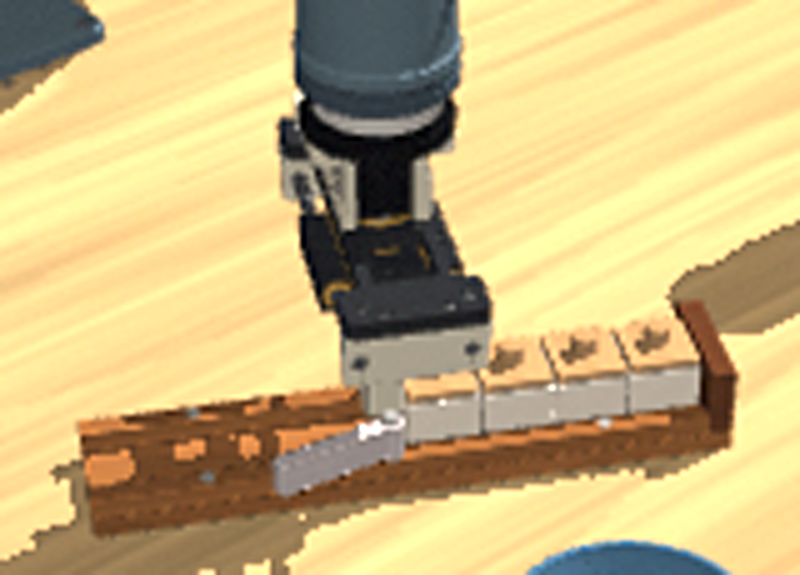

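All four pots are closed up and pot_1 is flush with the stop at crop (700,390). The force rose to about 12 N with no further motion. Next I'll back off along the channel, rise, and go over to the outside of the keeper.

>>> apply_moves(deltas=[[0, [-2, -4, 0], 0], [0, [-4, -9, 0], 0], [0, [-6, -12, 0], 0], [0, [-8, -16, 0], 0], [0, [0, 0, 20], 0], [0, [0, 0, 25], 0], [0, [0, 0, 20], 0], [0, [0, 0, 0], 0]])

```text
time: 12.2
eef_pos: [0.5507, -0.068, 0.1812]
tcp_rot: [0.849, 0.528, 0.001, 0.001]
ft_force: [-0.8, 0.6, 0.3]
grip_width: 0.006
```

```bash
python3 - <<'E'
from fit import *
p[:2]+=.001*np.array([np.cos(p[2]),np.sin(p[2])])
print((observe()['eef_pos']*1e3).round(1), observe()['ft_force'])
piv=np.array([-15,-28.5])
L=[(-60,-81)]
for t in [0,.25,.5,.75,1,1.15,1.3,1.4,1.5,1.55]:
    u=np.array([-np.cos(t),np.sin(t)]);n=np.array([-np.sin(t),-np.cos(t)])
    L.append(piv+40*u+5*n-[7.5,17.5])
L=np.array(L); w=W(p,np.c_[L/1e3,0*L[:,0]])[:,:2]*1e3
print(np.c_[L,w,np.vstack([w[0]*0,np.diff(w,axis=0)])].round(1))
E
```

```text
[550.7 -68.  181.2] [-0.78485881  0.64767465  0.26769412]
[[-6.000e+01 -8.100e+01  6.211e+02 -1.066e+02  0.000e+00 -0.000e+00]
 [-6.250e+01 -5.100e+01  5.931e+02 -9.540e+01 -2.800e+01  1.110e+01]
 [-6.250e+01 -4.090e+01  5.841e+02 -9.100e+01 -9.000e+00  4.500e+00]
 [-6.000e+01 -3.120e+01  5.765e+02 -8.440e+01 -7.600e+00  6.600e+00]
 [-5.520e+01 -2.240e+01  5.708e+02 -7.610e+01 -5.700e+00  8.300e+00]
 [-4.830e+01 -1.500e+01  5.673e+02 -6.670e+01 -3.500e+00  9.400e+00]
 [-4.340e+01 -1.150e+01  5.663e+02 -6.080e+01 -9.000e-01  6.000e+00]
 [-3.800e+01 -8.800e+00  5.663e+02 -5.470e+01 -0.000e+00  6.000e+00]
 [-3.420e+01 -7.400e+00  5.668e+02 -5.070e+01  5.000e-01  4.000e+00]
 [-3.030e+01 -6.500e+00  5.676e+02 -4.680e+01  9.000e-01  3.900e+00]
 [-2.830e+01 -6.100e+00  5.682e+02 -4.480e+01  6.000e-01  1.900e+00]]
```

>>> apply_moves(deltas=[[0, [18, -10, 0], 0], [0, [26, -14, 0], 0], [0, [26, -15, 0], 0], [0, [0, 0, 0], 0], [0, [0, 0, -25], 0], [0, [0, 0, -25], 0], [0, [0, 0, -17], 0], [0, [0, 0, 0], 0]])

```text
time: 13.2
eef_pos: [0.6185, -0.1054, 0.111]
tcp_rot: [0.849, 0.528, -0.001, -0.002]
ft_force: [0.3, -0.3, 0.9]
grip_width: 0.006
```

>>> apply_moves(deltas=[[0, [-6, 2.4, 0], 0], [0, [-6, 2.4, 0], 0], [0, [-5, 2, 0], 0], [0, [-5, 2, 0], 0], [0, [-5, 2, 0], 0], [0, [-5, 2.5, 0], 0], [0, [-5, 2.5, 0], 0], [0, [0, 0, 0], 0]])

```text
time: 14.2
eef_pos: [0.5825, -0.0897, 0.1127]
tcp_rot: [0.849, 0.528, -0.0, -0.0]
ft_force: [0.0, 0.1, 0.2]
grip_width: 0.005
```

```bash
python3 - <<'E'
from h import *
o=observe();print(o['eef_pos'],o['ft_force'])
im,_=snap('scene','s3')
a=im[130:245,180:340,::-1]
cv2.imwrite('pics/s3c.png',cv2.convertScaleAbs(cv2.resize(a,None,fx=5,fy=5,interpolation=cv2.INTER_CUBIC),alpha=1.5))
E
```

```text
[ 0.58251961 -0.0897348   0.11269255] [0.01431685 0.08293762 0.16520338]
```

View pics/s3c.png

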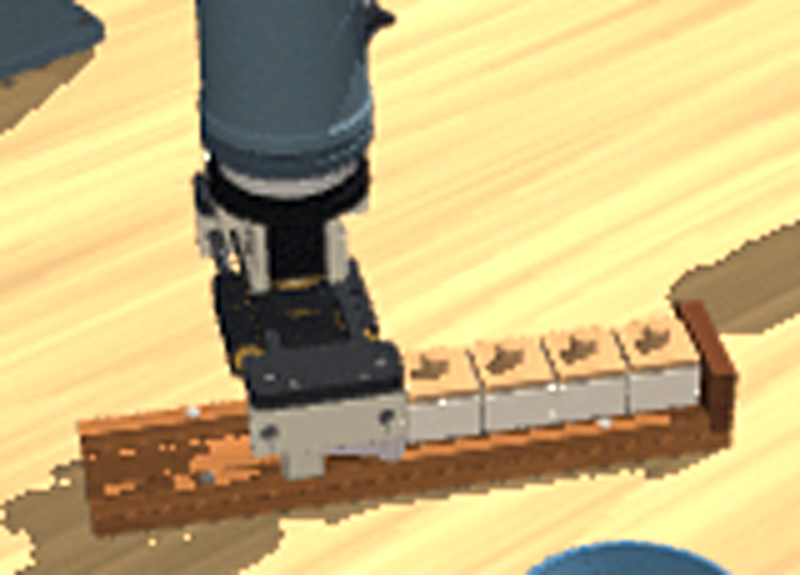

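The bar has turned roughly parallel to the rail behind the finger, visible at crop (330–400, 450), and the row is undisturbed. I'll carry on along the arc.

>>> apply_moves(deltas=[[0, [-3, 2.5, 2], 0], [0, [-3, 3, 0], 0], [0, [-3, 4, 0], 0], [0, [-3, 4.5, 0], 0], [0, [-2, 4.5, 0], 0], [0, [-1.5, 4.5, 0], 0], [0, [-0.7, 3, 0], 0], [0, [0, 0, 0], 0]])

```text
time: 15.25
eef_pos: [0.5669, -0.0636, 0.1147]
tcp_rot: [0.849, 0.528, 0.0, -0.0]
ft_force: [-0.5, -0.4, 0.1]
grip_width: 0.006
```

>>> apply_moves(deltas=[[0, [-0.2, 3, 0], 0], [0, [0, 3, 0], 0], [0, [0, 3, 0], 0], [0, [0.2, 2, 0], 0], [0, [0.3, 2, 0], 0], [0, [0.3, 1.3, 0], 0], [0, [0, 0, 0], 0], [0, [0, 0, 0], 0]])

```text
time: 16.25
eef_pos: [0.5679, -0.0498, 0.1149]
tcp_rot: [0.849, 0.528, 0.0, 0.0]
ft_force: [-0.5, -1.0, 0.4]
grip_width: 0.003
```

Next come small steps towards the pin, watching the force. The expected end is about (568,-45).

>>> apply_moves(deltas=[[0, [0.2, 0.6, 0], 0], [0, [0.2, 0.6, 0], 0], [0, [0.2, 0.6, 0], 0], [0, [0.2, 0.6, 0], 0], [0, [0.2, 0.6, 0], 0], [0, [0.2, 0.6, 0], 0], [0, [0, 0, 0], 0], [0, [0, 0, 0], 0]])

```text
time: 17.25
eef_pos: [0.5687, -0.0462, 0.1148]
tcp_rot: [0.849, 0.528, 0.0, -0.0]
ft_force: [-1.1, -1.3, 0.0]
grip_width: 0.006
```

>>> apply_moves(deltas=[[0, [0.2, 0.5, 0], 0], [0, [0.2, 0.5, 0], 0], [0, [0.2, 0.5, 0], 0], [0, [0, 0, 0], 0], [0, [0, 0, 0], 0], [0, [0, 0, 0], 0], [0, [0, 0, 0], 0], [0, [0, 0, 0], 0]])

```text
time: 18.25
eef_pos: [0.5692, -0.0448, 0.1147]
tcp_rot: [0.849, 0.528, -0.0, -0.0]
ft_force: [-2.3, -2.0, 2.3]
grip_width: 0.006
```

>>> apply_moves(deltas=[[0, [0.2, 0.5, 0], 0], [0, [0.2, 0.5, 0], 0], [0, [0, 0, 0], 0], [0, [0, 0, 0], 0], [0, [0, 0, 0], 0], [0, [0, 0, 0], 0], [0, [0, 0, 0], 0], [0, [0, 0, 0], 0]])

```text
time: 19.25
eef_pos: [0.5693, -0.0444, 0.1147]
tcp_rot: [0.849, 0.528, -0.001, 0.0]
ft_force: [-4.3, -5.4, 2.9]
grip_width: 0.007
```

The force rose to about 7 N with motion stopping, so the bar is on the pin. I'll back off, rise, move clear and check.

>>> apply_moves(deltas=[[0, [-2, -4, 0], 0], [0, [-4, -9, 0], 0], [0, [-6, -12, 0], 0], [0, [0, 0, 25], 0], [0, [0, 0, 40], 0], [0, [0, 0, 40], 0], [0, [0, 0, 40], 0], [0, [0, -20, 20], 0]])

```text
time: 20.25
eef_pos: [0.5581, -0.0889, 0.2825]
tcp_rot: [0.849, 0.529, 0.001, 0.001]
ft_force: [0.3, 0.5, -0.2]
grip_width: 0.004
```

>>> apply_moves(deltas=[[0, [-5, -30, 0], 0], [0, [-5, -35, 0], 0], [0, [-5, -35, 0], 0], [0, [-5, -35, 0], 0], [0, [-5, -35, 0], 0], [0, [-5, -30, 0], 0], [0, [0, -15, 0], 0], [0, [0, 0, 0], 0]])

```text
time: 21.25
eef_pos: [0.5274, -0.3046, 0.2795]
tcp_rot: [0.85, 0.527, 0.0, -0.0]
ft_force: [0.3, 0.4, 0.3]
grip_width: 0.005
```

```bash
python3 - <<'E'
from h import *
o=observe();print(o['eef_pos'],o['ft_force'])
im,_=snap('top','t4'); im2,_=snap('scene','s4')
a=np.vstack([im[170:270,205:365,::-1],im2[150:250,180:340,::-1]])
a=np.hstack([im[170:285,205:365,::-1]]); b=im2[150:265,180:340,::-1]
z=lambda a:cv2.convertScaleAbs(cv2.resize(a,None,fx=5,fy=5,interpolation=cv2.INTER_CUBIC),alpha=1.7)
cv2.imwrite('pics/t4c.png',z(a)); cv2.imwrite('pics/s4c.png',z(b))
E
```

```text
[ 0.52742579 -0.30459813  0.27949098] [0.2824922  0.41657336 0.291572  ]
```

View pics/t4c.png

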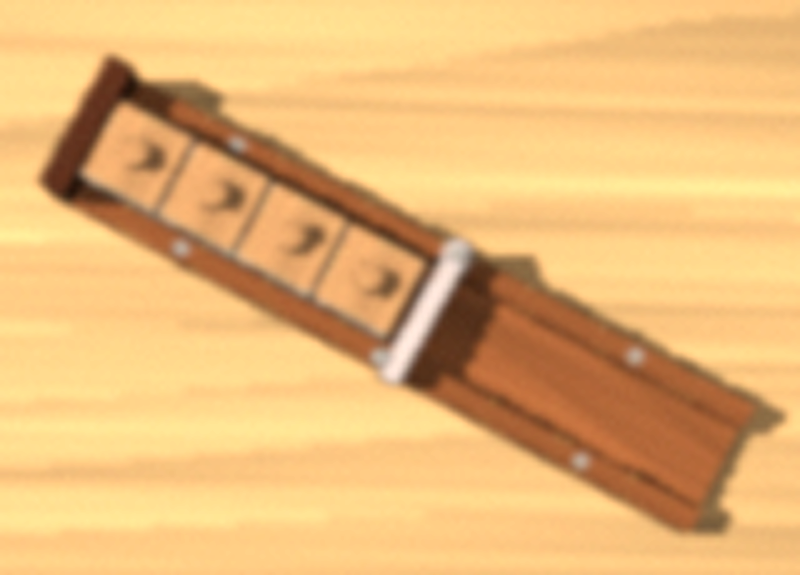

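View pics/s4c.png

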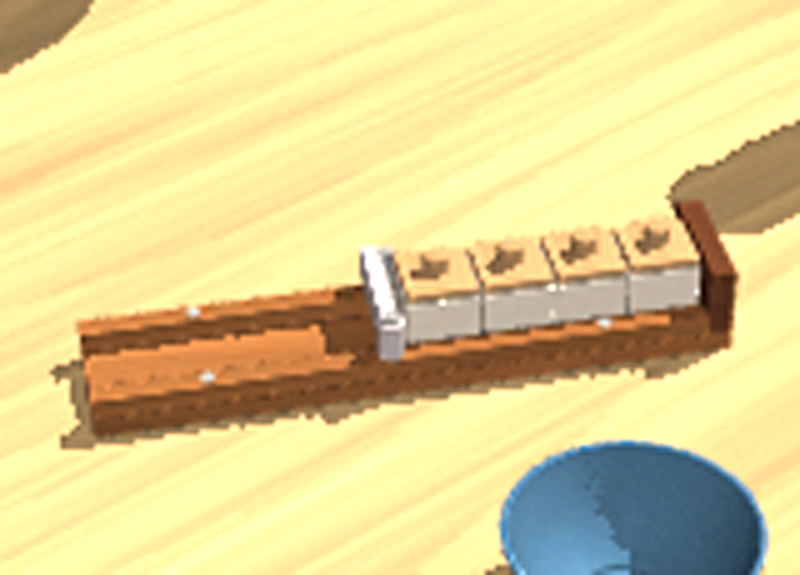

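The bar lies square across the rail from the pivot at (458,250) to the pin at (385,358). The pots are flat and closed up on the stop.

```bash
python3 -c "
from rig import *
print(job_done())"
```

```text
the job is handed in; nothing more can be done
None
```

The job is handed in. The row of four pots is home against the end stop and the keeper bar is closed square across the rail on its pin. No verdict was reported.

- **Row:** I pushed pot_4 only, with the shut fingertips, about 103 mm along the channel. I stopped when the force rose from about 2–3 N to about 12 N and motion stopped.
- **Keeper:** I swung the bar from about -0.33 rad onto the pin. The force rose to about 7 N there and motion stopped.
- **Last checks:** The final top and scene pictures show the pots flat, with no gaps, against the stop. The bar is square on the pin and the arm is clear of everything. I did not work out the final pot positions or the bar angle as numbers.
- **Other objects:** The bowl looks unmoved in the final scene crop. I did not check the flask, tape roll and spatula in a final picture, but the arm's path stayed well clear of them.
- **Disagreement:** The two cameras differed by about 1.5 px (roughly 3 mm), and the contact position differed from the image fit by about 1 mm along the rail. Neither affected the result. About 21 s of the 45 s had been used at the last check.

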